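Hook open the drop-front hatch of the laundry supply locker

TASK

Take the blue hook pole from its grey rest, slide its bent end sideways right through the red eye on the locker's hatch, and with it ease the hatch gently down until it rests fully on its stop. Then unhook the pole and lay it back in its rest as it was. Touch the locker and hatch with the pole only, never press hard on them (a kilo's weight at most) or let the hatch drop fast, and leave the bottle, cup and tin undisturbed.

Things in the scene. Friction and masses are not known exactly. Their poses are not given: they have to be found in the camera images.
- pole: Loose hook pole, 0.16 kg. Blue box handle 130 long (x), 22 wide (y), 26 high (z); origin at the centre of its underside, z up. An 8 mm steel rod leaves the handle's +x end at z = 13 and runs to x = 170, there bent square to +y as a straight pin. Balances 12 ahead of the handle's middle; hold it by the handle's middle, between the saddles. Starts upright in the rest.
- pin_tip (a point): Square-cut end of the pole's bent pin (8 diameter), at (170, 40, 13) in the pole's frame; axes as the pole's.
- pin_root (a point): Where the pin's centreline meets the rod's centreline, at (170, 0, 13) in the pole's frame; axes as the pole's.
- rest: Fixed grey pole rest: base 130 x 70 x 10 with two U-shaped saddles, 12 thick, at x = +47 and -47. Origin at the centre of its underside, z up. The handle lies along its x axis (rod towards +x) on the saddle floors, 45 above the table, between cheeks 30 apart that rise to 61.
- rest_seat (a point): Where the origin of the pole lies when the pole is back in the rest: middle of the rest, 45 above the table; axes as the rest's. The pole may start up to 8 from it along x.
- locker: Fixed white supply locker, 180 deep (x), 280 wide (y), 260 high; origin at the centre of its underside, z up, front towards its -x. Its upper front is closed by a grey hatch, 274 wide, hinged along its lower edge on a level axis parallel to y, at x = -96, z = 120. A red eye plate stands up past the hatch's top edge (142 from hinge). Open, the hatch reaches 210 ahead of the hinge.
- eye (a point): Mid point of the red eye plate's slot on the hatch, 178 from the hinge line, straight above it when shut; moves with the hatch. y = locker's y, z from hinge to eye. The plate (30 wide, 48 tall, 6 thick) is clamped anywhere in its slot: its 11.3 diameter hole (axis y) lies up to 13 from this point along +z or -z. With the pole's x along the locker's x, the pin enters from -y, going to +y.
- flap (a joint): Hatch angle in rad: 0 shut (upright), growing as its top swings out to the locker's -x and down. Starts 0 to 0.12. The stop, to be felt, lies between 1.3 and 1.5. The hinge is stiff (0.6 N m) and the hatch (about 0.3 kg) stays where it is left: some 4 N along the swing at the eye moves it; a push across the swing meets the rigid hinge.
- detergent: Loose orange detergent bottle, 60 diameter, 170 high; origin at the centre of its underside. Bystander.
- dosing_cup: Loose white dosing cup, 64 diameter, 65 high; origin at the centre of its underside. Bystander.
- tin: Loose tin, 60 diameter, 55 high, standing on top of the locker behind the hatch; origin at the centre of its underside. Bystander.
Things that resemble listed ones, but are neither listed nor needed, are in the scene too. Several things have the shape of the pole; the one meant has the colours described above. Several things have the shape of the rest; the one meant has the colours described above.

How it is judged (in metres and radians):
On the way, in this order (a step that is already met when the one before it is completed fails the run):
1. the pole's pin is through the eye from the -y side, the tip out beyond the plate, with the hatch still up (x of pin_tip in the frame of eye between -0.008 and 0.008 m and z of pin_tip in the frame of eye between -0.0155 and 0.0155 m and y of pin_tip in the frame of eye above 0.007 m and y of pin_root in the frame of eye below -0.003 m and value of joint flap below 0.3 rad), for 0.2 s.
2. with the pin still through the eye, the hatch is half way down (x of pin_tip in the frame of eye between -0.008 and 0.008 m and z of pin_tip in the frame of eye between -0.0155 and 0.0155 m and y of pin_tip in the frame of eye above 0.007 m and y of pin_root in the frame of eye below -0.003 m and value of joint flap above 0.7 rad), for 0.05 s.
3. with the pin still through the eye, the hatch is down on its stop (angle over 1.36 rad) (x of pin_tip in the frame of eye between -0.008 and 0.008 m and z of pin_tip in the frame of eye between -0.0155 and 0.0155 m and y of pin_tip in the frame of eye above 0.007 m and y of pin_root in the frame of eye below -0.003 m and value of joint flap above 1.36 rad), for 0.1 s.
At the end, for the whole second after the job is handed in: The hatch is down on its stop (angle over 1.35 rad); the pole lies at rest in its rest, let go, within 25 mm of the seat and not more than 6 mm above it, within 0.15 rad of the rest's direction, rod end the same way as at the start, upright within 0.12 rad (value of joint flap above 1.35 rad and distance between pole and rest_seat below 0.025 m and z of pole in the frame of rest_seat below 0.006 m and angle between the x axis of pole and the x axis of rest, either way round below 0.15 rad and distance between pin_tip and rest above 0.16 m and x of pin_tip in the frame of rest above 0.1 m and y of pin_tip in the frame of rest above 0 m and angle between pole's own z axis and vertical below 0.12 rad and linear speed of pole below 0.02 m/s and contact force between the fingers and pole below 0.1 N); the robot touches nothing.
It fails at once if the pole presses on the locker or its hatch with more than 12 N (contact force between pole and locker above 12 N).
It fails at once if the robot itself touches the locker or its hatch (contact force between any of the fingers, the arm and locker above 1 N).
It fails at once if the hatch swings faster than 1.5 rad/s (velocity of joint flap above 1.5 rad/s).
It fails at once if the bottle, cup or tin is pushed more than 30 mm or tipped (distance of any of detergent, dosing_cup, tin from where it was at the start of the episode above 0.03 m or angle between any of detergent, dosing_cup, tin's own z axis and vertical above 0.35 rad).
It also fails if it takes over 72 s, if anything falls off the work surface, if the arm or the gripper's body presses on something with over 40 N, if the wrist force passes 120 N, or if a joint passes its speed limit or range.

ROBOT

A 7-joint arm with a two-finger parallel gripper is mounted at the origin on the work surface. World frame = base frame: x ahead of the robot, y to its left, z up, the work surface at z = 0. Lengths are in m, angles in degrees, forces in N, time in s.
With the tool pointing down it reaches from about 0.425 to 0.925 m from the base axis. Payload 6.8 kg.
Tool frame: the origin (TCP) lies at the very end of the fingers, on their centre line; the grasp point (between the pads) lies 19 mm behind it; z points along the fingers, y is the line along which they close (so a half turn about z gives the same grasp; the last joint's range is limited). The gripper opens to 88 mm and grips with 3 to 60 N. Pads are 20 mm wide; open, the fingers measure 115 mm over their backs; the gripper's body (75 mm by 178 mm) begins 61 mm behind the grasp point.
Start: joints at [-78.787, 27.33, 1.283, 89.118, -0.659, 63.558, -4.761], TCP at [0.202, 0.644, 0.223] pointing down, gripper open.
Joint ranges: [-169.35, 169.35], [-19.33, 120.38], [-80.79, 83.38], [13.8, 139.57], [-78.32, 258.32], [9.67, 109.79], [-169.56, 169.56]. Speed limits (degrees/s): [136.94, 136.94, 180, 180, 180, 180, 180].

INTERFACE

Orientations are given as [roll, pitch, yaw] about the fixed x, y, z axes, in that order (R = Rz(yaw) Ry(pitch) Rx(roll)).
In Python, from station import sensors, eyes, r, spotter gives the robot as it stands. The module is installed in compiled form; this text tells all that it offers.
- The arm moves only by the tool play_rows, never from a script. Its arguments are lists of equal length, an entry for each row: "dp": the shift along the world's x, y, z in units of 0.12 m (1.0 is 0.12 m), a list of three; "rotation": the turn, a rotation vector about the world's x, y, z in units of 90 degrees (1.0 is 90 degrees), a list of three. A call has 1 to 20 rows; each row is the pose to reach, as a shift and turn from the pose commanded when the call began; what a row does not reach only later rows make up. A row lasts 1/10 s, in which the tool goes at most 50 mm and 8.59 degrees, less where a joint would pass 70% of its speed; a pose out of reach is approached as far as the arm can. A call with a number of a shift or a turn outside -1 to 1 is refused whole. A call with a gripper value outside its range is refused whole. "fingers" is the closure, from 0 (fully open) to 1 (shut), set as the call begins (left out, the last holds). The fingers move at their own pace and stop on an object; the grip force is fixed at half the most. Time passes only in rows, so rows that repeat a pose let the fingers close. It gives the time, the measured TCP pose, the force, the opening and the grip force at its end, in the units of the state.
- sensors.read_state(): the state, without advancing time (a new reading comes with each control period).
- eyes.grab_frame(name): name is "scene" or "top"; returns a dict with "img" (480x640x3 uint8, red, green, blue), "fov_y" (degrees; the focal length in pixels is half the picture's height over the tangent of half this angle, whatever the lens; pixels are square), "cx", "cy" (the principal point, pixels), "R" (3x3) and "t" (3): a world point X has camera coordinates R X + t. Camera axes: x right, y down, z forward; pixel columns grow to the right and rows downward; lengths in m; the calibration is good to about 2 mm. A picture is of the moment at which its call begins. There is no depth.
- r.finish_job(): hands the job in; it is judged then, once.
Trained networks look in a picture, given as the dict that the camera call returned (one of the last four; its "shot" number tells which), for a name from the list of things; names that differ only in an ending like _2 or _b are one class to them, and where a whole thing is asked for, a point or a joint stands for the part that bears it (a point fixed in the world has none). Each returns a list of dicts, best first, with "confidence" (0 to 1); they miss things now and then, are a little off and sometimes report something else, mostly with a low value. They report only what shows in the picture. A call takes as long as a camera call. They do not tell look-alikes from the thing itself.
- spotter.find_in(picture, name): "rect" ([left, top, right, bottom] in pixels, round what is visible of it).
The state is a dict: "t": time; "q": joint angles; "qvel": joint speeds; "joint_efforts": joint torques, N m; "position": TCP position; "tcp_rot": TCP orientation; "contact_force": force on the tool from outside, world axes, zero at the start; "wrist_torque": the same for the moment, N m; "opening": opening from 0.0 (shut) to 1.0 (fully open); "grip_force": force on a finger pad.
Only numpy, scipy, OpenCV 4.12 (cv2) and the standard library are available. Lean on these libraries where they do the work, as an engineer would, in place of code of your own. Each camera call takes 0.05 s, during which the arm holds its last target. There are 200 camera calls.

## Working session

There is one attempt and no reset: what is moved stays moved. The work goes in short steps, Python scripts to look and compute and a tool call to move; the robot and the scene stay as the last step left them, time stands still between calls to the robot, and variables do not carry over. Pictures are saved under pics/ and viewed, at most 10 in all, crops included, and the job is handed in when it is done.

Besides the shell and the picture viewer there is one more tool, called after ">>>" as name(argument=value, ...), one argument or row to a line, values as JSON. play_rows: Moves the arm, as the interface text tells. Its arguments: {"type":"object","properties":{"dp":{"type":"array"},"rotation":{"type":"array"},"fingers":{"type":"number"}},"required":["dp","rotation"]}

```bash
mkdir -p pics; python3 - <<'E'
from station import sensors, eyes, r, spotter
import cv2,json,numpy as np
s=sensors.read_state();print({k:np.round(v,3).tolist() for k,v in s.items()})
for n in("scene","top"):
    p=eyes.grab_frame(n);cv2.imwrite(f"pics/{n}0.png",p["img"][:,:,::-1])
    print(n,p["fov_y"],p["cx"],p["cy"],np.round(p["R"],4).tolist(),np.round(p["t"],4).tolist())
    for k in("pole","rest","locker","eye","flap","detergent","dosing_cup","tin","pin_tip"):
        print(k,[(np.round(d["rect"]).tolist(),round(d["confidence"],2)) for d in spotter.find_in(p,k)])
E
```

```text
{'t': 0.0, 'q': [-78.787, 27.376, 1.279, 89.177, -0.659, 63.558, -4.76], 'qvel': [-0.081, -0.014, -0.019, -0.03, -0.052, -0.03, -0.056], 'joint_efforts': [0.0, -58.288, 1.535, -27.26, -0.054, 0.017, 0.0], 'position': [0.202, 0.644, 0.222], 'tcp_rot': [-179.897, 0.007, 162.597], 'contact_force': [-0.131, 0.51, 0.423], 'wrist_torque': [-0.023, -0.013, 0.001], 'grip_force': 0.0, 'opening': 1.001}
scene 53.74677074777774 321.77221455347404 243.7986685801394 [[-0.6813, 0.7319, -0.0125], [0.6203, 0.5682, -0.5408], [-0.3887, -0.3762, -0.8411]] [0.2968, -0.2533, 1.3406]
pole [([344.0, 283.0, 453.0, 346.0], 0.89), ([449.0, 242.0, 506.0, 323.0], 0.74)]
rest [([288.0, 329.0, 359.0, 382.0], 0.77), ([390.0, 305.0, 452.0, 366.0], 0.73)]
locker []
eye [([207.0, 163.0, 310.0, 278.0], 0.75)]
flap [([207.0, 165.0, 308.0, 280.0], 0.72)]
detergent [([354.0, 404.0, 390.0, 449.0], 0.93)]
dosing_cup [([338.0, 228.0, 364.0, 264.0], 0.71), ([391.0, 321.0, 448.0, 364.0], 0.62)]
tin [([203.0, 132.0, 236.0, 169.0], 0.62)]
pin_tip [([347.0, 280.0, 453.0, 346.0], 0.82), ([448.0, 242.0, 508.0, 323.0], 0.61)]
top 52.12328942184463 328.219526685842 239.05228947729464 [[0.0107, -0.9999, -0.0038], [-0.9898, -0.0101, -0.1422], [0.1422, 0.0053, -0.9898]] [0.0604, 0.5051, 0.9736]
pole [([173.0, 236.0, 293.0, 273.0], 0.88), ([186.0, 301.0, 211.0, 421.0], 0.72)]
rest [([178.0, 246.0, 244.0, 285.0], 0.88)]
locker [([393.0, 110.0, 528.0, 287.0], 0.84)]
eye [([396.0, 112.0, 408.0, 282.0], 0.58)]
flap [([389.0, 113.0, 414.0, 280.0], 0.96)]
detergent [([165.0, 126.0, 212.0, 169.0], 0.96)]
dosing_cup [([317.0, 275.0, 348.0, 307.0], 0.7)]
tin [([476.0, 179.0, 520.0, 222.0], 0.68)]
pin_tip [([188.0, 303.0, 211.0, 424.0], 0.93), ([170.0, 236.0, 293.0, 273.0], 0.9)]
```

View pics/scene0.png

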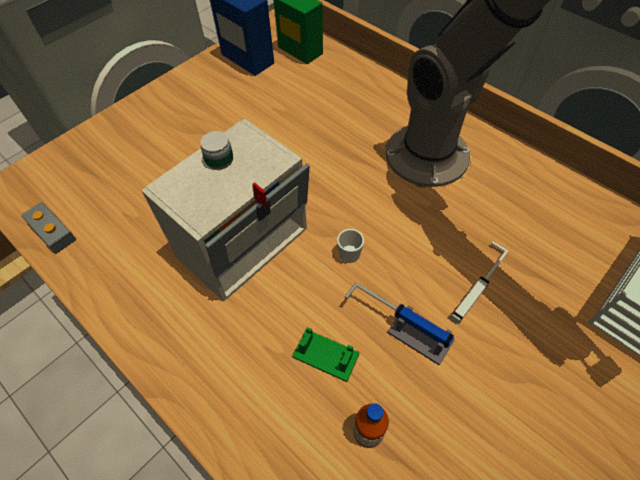

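View pics/top0.png

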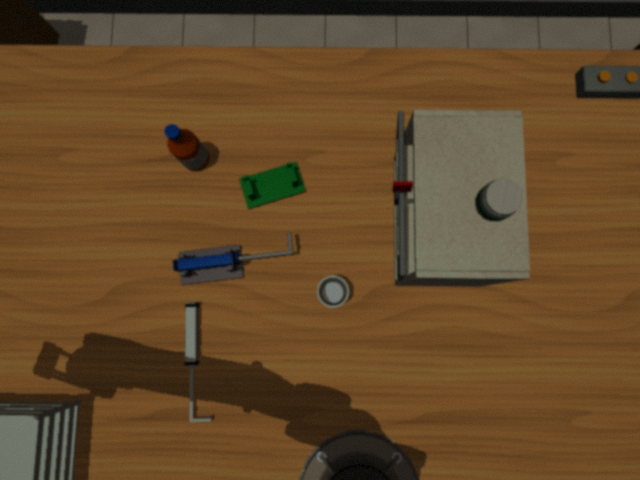

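Blue pole in grey rest at scene (425,325) / top (205,262). Look-alikes are the white pole at scene (478,285) / top (192,333) and the green rest at scene (326,354) / top (272,185). I choose the blue pole and grey rest. The hatch faces world +y (eye at top (402,186), scene (260,195)), with the cup at top (333,291). Next, one close crop montage.

```bash
python3 - <<'E'
import cv2,numpy as np
s=cv2.imread("pics/scene0.png");t=cv2.imread("pics/top0.png")
def c(im,x,y,w,h,k):return cv2.resize(im[y:y+h,x:x+w],None,fx=k,fy=k,interpolation=cv2.INTER_CUBIC)
m=np.zeros((600,800,3),np.uint8)
m[0:300,0:400]=c(s,240,175,40,30,10)
m[0:300,400:800]=c(t,385,171,40,30,10)
m[300:600,0:400]=c(s,335,275,128,96,3.125)[:300,:400]
m[300:600,400:800]=c(t,165,215,133,100,3)[:300,:400] if 0 else cv2.resize(t[215:315,165:298],(400,300),interpolation=cv2.INTER_CUBIC)
cv2.imwrite("pics/m0.png",np.clip(m.astype(float)*1.6,0,255).astype(np.uint8))
E
```

```text
(no output)
```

View pics/m0.png

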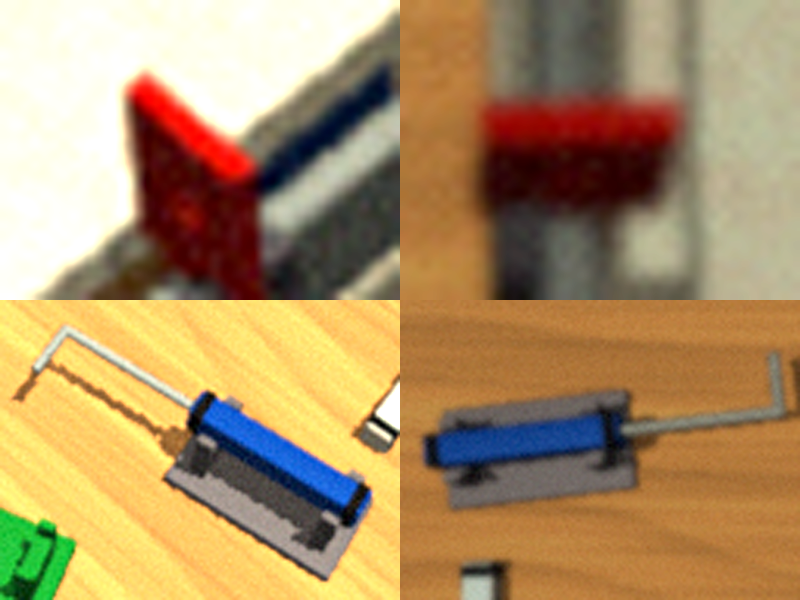

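The montage confirms the blue pole in the grey rest: handle in the top crop, pin tip near top px (293,234). The red plate's top face spans top px x 393–412.5, y 181–185, and the hole shows faintly at scene px (258.3,195.9). One more crop for the locker corners.

```bash
python3 - <<'E'
import cv2,numpy as np
s=cv2.imread("pics/scene0.png");t=cv2.imread("pics/top0.png")
m=np.zeros((600,800,3),np.uint8)
m[:,:400]=cv2.resize(t[100:300,390:540],None,fx=2.6667,fy=3,interpolation=cv2.INTER_CUBIC)[:600,:400]
m[:,400:]=cv2.resize(s[115:295,140:320],(400,600),interpolation=cv2.INTER_CUBIC)
cv2.imwrite("pics/m1.png",np.clip(m.astype(float)*1.3,0,255).astype(np.uint8))
E
```

```text
(no output)
```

View pics/m1.png

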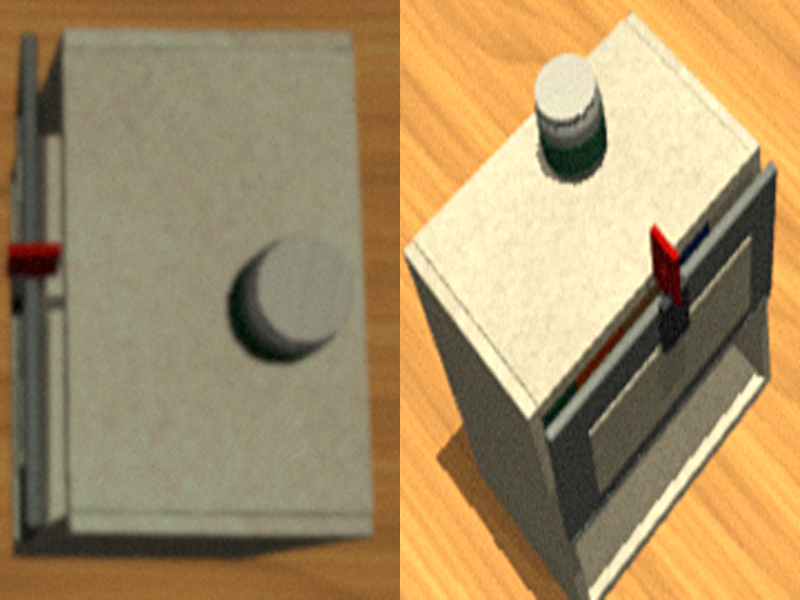

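```bash
cat > h.py <<'E'
import numpy as np,json
from scipy.optimize import least_squares
from scipy.spatial.transform import Rotation as Ro
def cam(p): return dict(f=240/np.tan(np.radians(p["fov_y"]/2)),c=np.array([p["cx"],p["cy"]]),R=np.array(p["R"]),t=np.array(p["t"]))
def proj(C,X):
    q=np.atleast_2d(X)@C["R"].T+C["t"]; return C["f"]*q[:,:2]/q[:,2:]+C["c"]
def rz(a):return np.array([[np.cos(a),-np.sin(a),0],[np.sin(a),np.cos(a),0],[0,0,1]])
def locker(lx,ly,a,X): return np.atleast_2d(X)@rz(a).T+[lx,ly,0]
def hatch(th,X): # (x off, y, r from hinge) hatch frame -> locker
    X=np.atleast_2d(X);x,y,r=X.T
    return np.c_[-96+x*np.cos(th)*1-r*np.sin(th),y,120+x*-(-np.sin(th))*-1+r*np.cos(th)]
E
cat > fit.py <<'E'
from h import *
from station import eyes
S,T=cam(eyes.grab_frame("scene")),cam(eyes.grab_frame("top"))
np.save("cams.npy",np.array([S,T],dtype=object),allow_pickle=True)
LC=np.array([[90,-140,260],[-90,-140,260],[-90,140,260],[90,140,260]])
Sl=[(244.4,118.9),(301.1,160),(199.4,239.5),(142.7,190)]
Tl=[(529.3,277.8),(416.5,277.2),(414.2,109.8),(521,109.8)]
def PC(d): return np.array([[-15,3,202+d],[15,3,202+d],[15,-3,202+d],[-15,-3,202+d]])
Tp=[(393,181),(412.5,181),(412.3,185),(393.3,185)]
Sp=[(252.5+12,184+8.5),(252.5,184),(254,181.7),(265.7,190)]
# scene: +y(world +x) side is lower-left edge: front end (264.5,192.5), back end (252.5,184)
def W(p,X):return locker(p[0],p[1],p[2],np.asarray(X)/1000)
def res(p):
    th,d,hd=p[3],p[4],p[5]
    return np.r_[(proj(S,W(p,LC))-Sl).ravel(),(proj(T,W(p,LC))-Tl).ravel(),
     (proj(S,W(p,hatch(th,PC(d))))-Sp).ravel(),(proj(T,W(p,hatch(th,PC(d))))-Tp).ravel(),
     (proj(S,W(p,hatch(th,[[0,3,178+hd]])))-[(258.25,195.85)]).ravel()]
o=least_squares(res,[0.55,-0.25,-np.pi/2,.06,0,0],x_scale=[.01,.01,.01,.01,1,1])
print("locker",np.round(o.x,4),"yaw",np.degrees(o.x[2]));print(np.round(o.fun.reshape(-1,2),1).tolist())
print("eye hole world",W(o.x,hatch(o.x[3],[[0,0,178+o.x[4]]])),W(o.x,hatch(o.x[3],[[0,0,178+o.x[5]]])))
P=np.array([[65,0,13],[170,0,13],[170,40,13]])/1000
Spp=[(395.6,307.8),(356.3,284.4),(346.8,297.2)];Tpp=[(238.8,258.2),(291.3,252.5),(290,232.2)]
def w(p):return P@rz(p[2]).T+[p[0],p[1],p[3]]
rp=lambda p:np.r_[(proj(S,w(p))-Spp).ravel(),(proj(T,w(p))-Tpp).ravel()]
q=least_squares(rp,[.45,.25,-np.pi/2,.045]);print("pole",np.round(q.x,4),np.degrees(q.x[2]),np.round(q.fun,1).tolist())
# rest base corners, top view (z=10mm): crop
Tr=np.array([[445,410],[630,392],[635,485],[452,508]])
Tr=np.c_[165+(Tr[:,0]-400)/3.008,215+(Tr[:,1]-300)/3]
B=np.array([[-65,35,10],[65,35,10],[65,-35,10],[-65,-35,10]])/1000
rr=lambda p:(proj(T,B@rz(p[2]).T+[p[0],p[1],0])-Tr).ravel()
u=least_squares(rr,[.45,.25,-np.pi/2]);print("rest",np.round(u.x,4),np.degrees(u.x[2]),np.round(u.fun,1).tolist())
E
python3 fit.py
```

```text
locker [  0.5519  -0.1631  -1.5677   0.1026 -10.3643 -12.7119] yaw -89.821030268203
[[-0.1, -1.6], [1.1, -2.5], [-1.8, 1.0], [-2.3, -0.2], [0.3, 1.0], [-1.2, 0.7], [-1.9, -0.8], [0.0, -0.2], [-1.6, -1.0], [-0.4, 0.2], [0.5, 0.7], [-0.5, -0.4], [-0.3, 0.0], [-0.4, 0.7], [-0.1, 0.5], [-0.5, -0.1], [-0.0, 0.0]]
eye hole world [[ 0.55158187 -0.04995537  0.28675346]] [[ 0.55158262 -0.05019591  0.28441823]]
pole [ 0.4521  0.3083 -1.4432  0.0441] -82.69007365461394 [0.7, 0.8, -0.6, -0.7, -1.2, -0.3, 0.3, 0.2, -0.1, -0.2, -0.9, 0.6]
rest [ 0.4518  0.3097 -1.4519] -83.18508652334461 [-0.2, -0.3, -0.3, -0.9, 0.9, 1.1, -0.4, 0.2]
```

>>> play_rows(
  dp=[
    [0.694,-0.933,0],
    [0.694,-0.933,0],
    [0.694,-0.933,0],
    [0.694,-0.933,0],
  ],
  rotation=[
    [0,0,-0.243],
    [0,0,-0.243],
    [0,0,-0.243],
    [0,0,-0.243],
  ],
  fingers=0,
)

```text
t: 1.5
position: [0.2908, 0.5268, 0.2231]
tcp_rot: [-180.0, 0.2, 140.1]
contact_force: [-0.1, -0.5, 0.3]
opening: 0.996
grip_force: 0.0
```

>>> play_rows(
  dp=[
    [0.694,-0.933,0],
    [0.694,-0.933,0],
    [0.694,-0.933,0],
    [0.694,-0.933,0],
  ],
  rotation=[
    [0,0,-0.243],
    [0,0,-0.243],
    [0,0,-0.243],
    [0,0,-0.243],
  ],
)

```text
t: 1.9
position: [0.3727, 0.4153, 0.2231]
tcp_rot: [179.9, 0.1, 118.3]
contact_force: [-0.1, 1.3, 0.7]
opening: 1.004
grip_force: 0.0
```

>>> play_rows(
  dp=[
    [0.694,-0.933,-0.5],
    [0.694,-0.933,-0.5],
    [0.694,-0.933,-0.5],
    [0.694,-0.933,-0.5],
    [0.694,-0.933,-0.5],
  ],
  rotation=[
    [0,0,-0.243],
    [0,0,-0.243],
    [0,0,-0.243],
    [0,0,-0.243],
    [0,0,-0.243],
  ],
)

```text
t: 2.4
position: [0.4518, 0.3083, 0.1623]
tcp_rot: [-180.0, 0.0, 97.0]
contact_force: [0.2, 1.0, -0.0]
opening: 0.998
grip_force: 0.0
```

>>> play_rows(
  dp=[
    [0,0,-0.4],
    [0,0,-0.7],
    [0,0,-0.9],
    [0,0,-1.0],
    [0,0,-1.0],
    [0,0,-1.0],
  ],
  rotation=[
    [0,0,0],
    [0,0,0],
    [0,0,0],
    [0,0,0],
    [0,0,0],
    [0,0,0],
  ],
)

```text
t: 3.0
position: [0.4521, 0.3098, 0.0437]
tcp_rot: [179.9, -0.1, 97.1]
contact_force: [0.2, 1.0, -0.0]
opening: 0.999
grip_force: 0.0
```

>>> play_rows(
  dp=[
    [0,0,0],
    [0,0,0],
    [0,0,0],
    [0,0,0],
    [0,0,0],
    [0,0,0],
    [0,0,0],
    [0,0,0],
    [0,0,0],
    [0,0,0],
  ],
  rotation=[
    [0,0,0],
    [0,0,0],
    [0,0,0],
    [0,0,0],
    [0,0,0],
    [0,0,0],
    [0,0,0],
    [0,0,0],
    [0,0,0],
    [0,0,0],
  ],
  fingers=1,
)

```text
t: 4.0
position: [0.4519, 0.3082, 0.0426]
tcp_rot: [180.0, 0.0, 97.0]
contact_force: [0.4, -0.3, -1.0]
opening: 0.248
grip_force: 30.0
```

>>> play_rows(
  dp=[
    [0,0,0.1],
    [0,0,0.25],
    [0,0,0.5],
    [0,0,0.75],
    [0,0,0.95],
    [0,0,0.95],
  ],
  rotation=[
    [0,0,0],
    [0,0,0],
    [0,0,0],
    [0,0,0],
    [0,0,0],
    [0,0,0],
  ],
)

```text
t: 4.6
position: [0.4535, 0.3094, 0.1603]
tcp_rot: [179.7, -0.2, 97.0]
contact_force: [0.5, 0.4, -2.2]
opening: 0.247
grip_force: 30.0
```

>>> play_rows(
  dp=[
    [0,0,0.3],
    [0,0,0.6],
    [0,-0.2,0.945],
    [0.1,-0.4,0.945],
    [0.2,-0.6,0.945],
    [0.2,-0.74,0.945],
    [0.2,-0.74,0.945],
  ],
  rotation=[
    [0,0,0],
    [0,0,-0.02],
    [0,0,-0.04],
    [0,0,-0.06],
    [0,0,-0.0756],
    [0,0,-0.0756],
    [0,0,-0.0756],
  ],
)

```text
t: 5.3
position: [0.4752, 0.2165, 0.2691]
tcp_rot: [-179.9, 0.1, 90.0]
contact_force: [0.1, -0.7, -2.2]
opening: 0.246
grip_force: 30.0
```

>>> play_rows(
  dp=[
    [0.07,-0.2,0],
    [0.1,-0.4,0],
    [0.138,-0.6,0],
    [0.138,-0.72,0],
    [0.138,-0.74,0],
    [0.138,-0.74,0],
    [0.138,-0.74,0],
  ],
  rotation=[
    [0,0,0],
    [0,0,0],
    [0,0,0],
    [0,0,0],
    [0,0,0],
    [0,0,0],
    [0,0,0],
  ],
)

```text
t: 6.0
position: [0.492, 0.1323, 0.2699]
tcp_rot: [-180.0, -0.0, 90.3]
contact_force: [0.3, -0.3, -2.2]
opening: 0.245
grip_force: 30.0
```

```bash
cat > look.py <<'E'
import sys,cv2,numpy as np
from station import eyes,sensors
from h import *
n=sys.argv[1]
s=eyes.grab_frame("scene")["img"][:,:,::-1];t=eyes.grab_frame("top")["img"][:,:,::-1]
cv2.imwrite(f"pics/s_{n}.png",s);cv2.imwrite(f"pics/t_{n}.png",t)
st=sensors.read_state();print(np.round(st["position"],4),st["tcp_rot"],st["contact_force"])
m=np.zeros((600,800,3),np.uint8)
sx,sy,tx,ty=[int(v) for v in sys.argv[2:6]]
m[:,:400]=cv2.resize(s[sy:sy+75,sx:sx+50],(400,600),interpolation=cv2.INTER_CUBIC)
m[:,400:]=cv2.resize(t[ty:ty+75,tx:tx+50],(400,600),interpolation=cv2.INTER_CUBIC)
cv2.imwrite(f"pics/c_{n}.png",np.clip(m*1.6,0,255).astype(np.uint8))
E
python3 look.py a 240 160 370 165
```

```text
[0.4921 0.132  0.27  ] [-1.79992761e+02 -1.10812739e-02  9.02991615e+01] [ 1.02194202 -0.18611365 -2.24452707]
```

View pics/c_a.png

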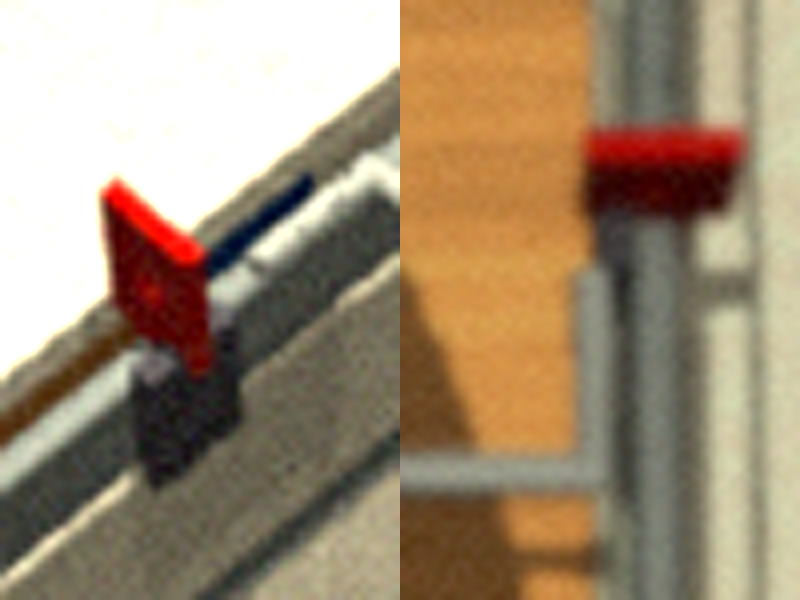

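Top view: the pin tip is at about px (393.6,198), with the plate above and to its right. Scene view: the pin runs from about (271.4,193.5) to (287.6,180.5), and the hole is at (258.5,195.8). Triangulate both.

```bash
sed -i 's/x\*-(-np.sin(th))\*-1+/x*np.sin(th)+/' h.py; cat > rel.py <<'E'
from h import *
S,T=np.load("cams.npy",allow_pickle=True)
def tri(ps,pt):
    f=lambda X:np.r_[proj(S,X)[0]-ps,proj(T,X)[0]-pt]
    o=least_squares(f,[.55,-.04,.28]);return o.x,o.fun
s=lambda x,y:np.array([240+x/8-.5,160+y/8-.5]); t=lambda x,y:np.array([370+(x-400)/8-.5,165+y/8-.5])
if __name__=="__main__":
    for n,a,b in [("tip",s(255,272),t(593,270)),("root",s(385,168),t(594,472)),
      ("plate b +x",s(103,195),t(742,130)),("plate f +x",s(192,262),t(587,130)),("plate b -x",s(112,180),t(742,157)),("plate f -x",s(205,248),t(587,157))]:
        x,f=tri(a,b);print(n,np.round(x,4),np.round(f,1))
    print("pred tip px",proj(S,[.5325,-.038,.2855]),proj(T,[.5325,-.038,.2855]))
    # hole: on plate +x face plane x~.5546, along plate axis: solve y,z from scene given x & hinge line
    for x in(.553,.555,.557):
        f=lambda q:proj(S,[x,q[0],q[1]])[0]-s(152,290)
        print(x,least_squares(f,[-.05,.285]).x)
E
python3 rel.py
```

```text
tip [ 0.534  -0.0368  0.2841] [-0.5 -0.1 -0.3  0.2]
root [ 0.4927 -0.0356  0.2878] [-1.1 -0.2 -0.7  0.5]
plate b +x [ 0.5552 -0.0618  0.3112] [-0.4 -0.1 -0.3  0.2]
plate f +x [ 0.5549 -0.0323  0.3108] [-0.6 -0.1 -0.4  0.3]
plate b -x [ 0.5503 -0.0623  0.3116] [ 0.2  0.   0.1 -0.1]
plate f -x [ 0.5498 -0.0326  0.311 ] [-0.3 -0.1 -0.2  0.2]
pred tip px [[270.94858244 192.17571994]] [[394.18447935 199.21498584]]
0.553 [-0.05158113  0.28207821]
0.555 [-0.04863261  0.28642984]
0.557 [-0.04568409  0.29078147]
```

>>> play_rows(
  dp=[
    [0,-0.04,0.012],
    [0.02,-0.08,0.012],
    [0.05,-0.102,0.012],
    [0.05,-0.102,0.012],
    [0.05,-0.102,0.012],
    [0.05,-0.102,0.012],
  ],
  rotation=[
    [0,0,0],
    [0,0,0],
    [0,0,0],
    [0,0,0],
    [0,0,0],
    [0,0,0],
  ],
)

```text
t: 6.7
position: [0.4983, 0.1185, 0.2714]
tcp_rot: [-180.0, -0.0, 90.2]
contact_force: [-0.4, 0.5, -2.5]
opening: 0.251
grip_force: 30.0
```

```bash
cat > look2.py <<'E'
import sys,cv2,numpy as np
from station import eyes,sensors
n=sys.argv[1]
acc={}
for c in("scene","top"):
    acc[c]=np.mean([eyes.grab_frame(c)["img"][:,:,::-1].astype(float) for _ in range(4)],0); np.save(f"pics/{c}_{n}.npy",acc[c])
st=sensors.read_state();print(st["t"],np.round(st["position"],4),np.round(st["tcp_rot"],1),np.round(st["contact_force"],1))
m=np.zeros((600,800,3))
s=acc["scene"][172:217,245:290];t=acc["top"][175:235,385:425]
m[:,:400]=0
m[:400,:400]=cv2.resize(s,(400,400),interpolation=cv2.INTER_CUBIC)
m[:,400:]=cv2.resize(t,(400,600),interpolation=cv2.INTER_CUBIC)
m[:400,:400]=255*(np.clip(m[:400,:400],0,255)/255)**.5
m[:,400:]*=1.6
cv2.imwrite(f"pics/c_{n}.png",np.clip(m,0,255).astype(np.uint8))
E
python3 look2.py b
```

```text
7.1 [0.4983 0.1185 0.2715] [180.   -0.   90.2] [ 0.  -0.1 -2.4]
```

View pics/c_b.png

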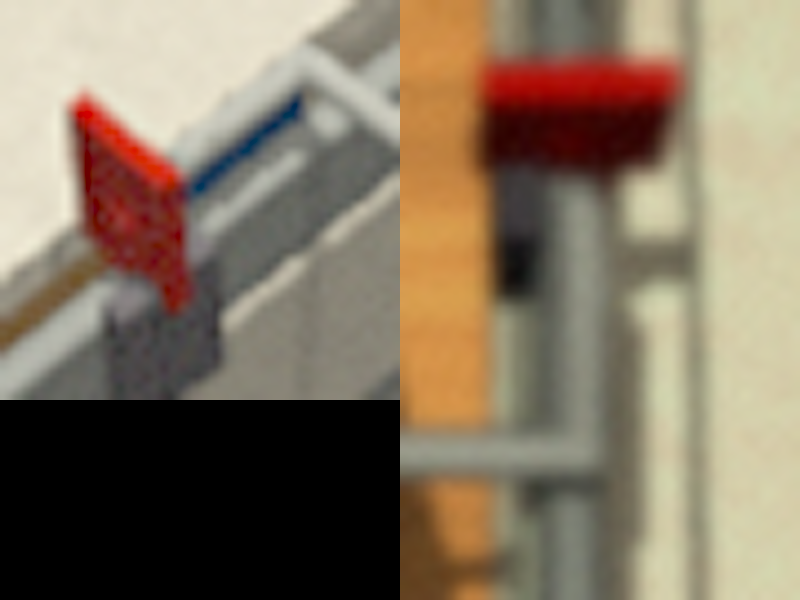

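```bash
python3 - <<'E'
import numpy as np
from rel import *
a=np.load("pics/scene_b.npy")
for x in range(266,281,2):
    y0=int(round(197-.79*(x-262)))-9
    print(x,y0,' '.join(f"{int(v.mean())}{'b' if v[0]>v[2]+15 else ''}" for v in a[y0:y0+16,x]))
z=.2869
for zz in(.283,.2855,.288): print(zz,np.round(proj(S,[[x,-.049,zz] for x in(.4985,.52,.54,.5546)]),1).tolist())
print("red rows"); 
for x in range(252,268): 
    c=a[178:212,x]; print(x,' '.join(f"{int(v[2])}" if v[2]>1.6*v[1]+10 else '.' for v in c))
E
```

```text
266 185 190 160 151 150 129 95 56 28 21b 27 44 53 57 59 59 58
268 183 192 179 162 151 123 104 72 33 15b 18b 30 48 67 102 108 81
270 182 160 142 149 149 127 92 52 20b 18b 27b 48 53 65 106 107 72
272 180 191 171 153 152 141 111 67 31 17b 19b 43 54 66 100 116 87
274 179 170 153 151 146 127 87 44 18b 18b 31b 50 59 105 124 103 65
276 177 188 162 147 153 142 106 64 26 15b 23b 45 58 66 105 112 80
278 175 189 170 153 151 139 118 80 35 14b 20b 27 54 59 64 99 99
280 174 192 128 75 116 149 150 121 82 56 70 100 110 84 59 49 43
0.283 [[279.8, 180.0], [271.8, 186.3], [264.3, 192.2], [258.7, 196.6]]
0.2855 [[279.6, 179.1], [271.7, 185.4], [264.2, 191.4], [258.6, 195.8]]
0.288 [[279.5, 178.3], [271.6, 184.6], [264.0, 190.6], [258.4, 195.0]]
red rows
252 . . . . . . . . . . . . . . . . . . . . . . . . . . . . . . . . . .
253 . . . . . 190 147 92 62 . . . . . . . . . . . . . . . . . . . . . . . . .
254 . . . . 194 179 172 139 79 48 48 48 48 50 49 51 64 65 70 59 . . . . . . . . . . . . . .
255 . . . . . 184 180 171 126 73 52 50 50 53 49 52 48 49 45 50 54 . . . . . . . . . . . . .
256 . . . . . . 184 17
[... 345 characters left out ...]
 . .
260 . . . . . . . . . 189 181 184 152 88 51 51 51 57 62 68 57 52 54 53 46 . . . . . . . . .
261 . . . . . . . . . . 188 185 179 147 85 52 48 53 49 53 54 52 52 53 50 . . . . . . . . .
262 . . . . . . . . . . . 186 184 179 132 73 53 53 55 52 57 49 49 49 54 51 . . . . . . . .
263 . . . . . . . . . . . . 170 187 144 77 50 53 55 55 55 55 53 56 53 52 47 46 37 . . . . .
264 . . . . . . . . . . . . 134 170 121 64 52 58 58 61 58 59 58 55 57 58 57 60 52 28 . . . .
265 . . . . . . . . . . . . . 123 77 36 43 58 58 59 57 60 60 60 59 55 60 59 48 . . . . .
266 . . . . . . . . . . . . . . . . . . . . . . . . 44 41 43 40 . . . . . .
267 . . . . . . . . . . . . . . . . . . . . . . . . . . . . . . . . . .
```

```bash
python3 - <<'E'
import numpy as np
from rel import *
a=np.load("pics/top_b.npy")
print("plate rows r-channel minus g, cols 390..414")
for y in range(179,196): print(y,' '.join(f"{int(v[2]-v[1])}" for v in a[y,390:415]))
print("pin gray cols 394..412")
for y in (196,200,204,208,212,216): print(y,' '.join(f"{int(v.mean())}" for v in a[y,394:412]))
E
```

```text
plate rows r-channel minus g, cols 390..414
179 43 42 40 31 17 9 8 6 5 4 2 4 6 6 9 11 12 10 11 11 11 10 9 5 3
180 42 42 43 39 30 23 22 21 23 23 22 24 29 30 33 33 32 29 29 29 29 27 21 12 6
181 40 43 49 54 55 55 55 57 58 58 57 58 62 66 65 66 64 62 60 58 58 53 41 20 7
182 40 44 52 70 83 85 88 91 90 91 89 90 92 93 92 94 90 90 85 87 86 80 58 27 7
183 39 42 53 73 91 99 99 100 102 102 99 101 99 97 99 97 96 95 96 95 95 84 60 29 6
184 38 40 48 64 80 87 88 89 86 90 89 89 86 83 86 83 83 83 79 80 79 67 45 21 4
185 39 39 42 47 60 63 58 62 63 62 62 62 61 60 58 58 57 56 55 54 52 40 26 11 1
186 40 38 35 33 38 38 40 37 38 40 39 41 39 38 38 36 39 36 36 34 34 23 15 7 2
187 39 38 32 29 28 28 30 29 29 32 35 37 35 34 31 30 30 31 30 30 27 18 13 7 4
188 38 36 33 28 27 27 28 28 29 32 36 39 40 37 32 32 31 27 29 29 22 17 11 6 5
189 38 36 32 26 28 27 26 28 29 34 38 40 41 37 33 32 28 29 27 26 18 14 10 6 5
190 39 38 31 26 25 24 23 24 24 27 32 33 35 32 28 29 25 26 26 22 15 11 6 3 3
191 38 38 33 27 19 15 13 13 15 17 20 22 22 22 23 22 22 17 16 16 11 8 3 2 3
192 40 38 36 27 16 5 5 5 7 7 10 10 11 11 15 17 13 11 10 9 8 4 3 0 0
193 40 41 37 30 16 5 3 1 2 4 2 3 3 4 6 12 11 7 5 5 4 2 2 0 1
194 41 41 38 30 16 4 3 2 1 0 -1 -1 0 0 3 7 5 4 3 2 2 3 1 0 1
195 41 42 37 32 15 5 3 1 0 0 0 -2 -1 0 2 5 3 2 2 2 1 3 2 1 1
pin gray cols 394..412
196 47 37 38 38 39 46 58 74 86 87 79 67 69 90 113 122 122 121
200 38 19 12 16 25 43 58 71 83 87 82 73 67 66 63 65 64 63
204 53 35 30 32 40 49 58 71 84 88 84 76 69 76 90 103 114 116
208 88 90 78 69 62 59 63 74 83 86 80 67 62 64 73 93 113 119
212 87 91 78 70 63 57 64 72 80 84 78 67 59 62 69 91 114 122
216 86 87 74 65 59 57 63 72 81 84 78 64 57 60 70 91 113 122
```

```bash
python3 - <<'E'
from rel import *
for tc in(401.45,402.05):
    f=lambda X:np.r_[proj(S,X+[.003,0,0])[0]-[258.4,196.1],proj(T,X-[.003,0,0])[0]-[tc,188.7]]
    o=least_squares(f,[.55,-.05,.285]);print("hole",np.round(o.x,4),np.round(o.fun,2))
for tc in (402.5,402.8):
  for sr in(183.2,183.8):
    # pin point seen at scene (272,sr); top col tc; row free
    f=lambda X:np.r_[proj(S,X)[0]-[272,sr],proj(T,X)[0][0]-tc]
    o=least_squares(f,[.52,-.05,.285]);print("pin",tc,sr,np.round(o.x,4))
E
```

```text
hole [ 0.5523 -0.0493  0.2852] [-0.21 -0.05 -0.14  0.11]
hole [ 0.5523 -0.0501  0.2847] [-0.43 -0.1  -0.29  0.22]
pin 402.5 183.2 [ 0.5174 -0.0503  0.2889]
pin 402.5 183.8 [ 0.5174 -0.0506  0.2869]
pin 402.8 183.2 [ 0.517  -0.0509  0.288 ]
pin 402.8 183.8 [ 0.517  -0.0512  0.286 ]
```

>>> play_rows(
  dp=[
    [0,0.008,-0.018],
    [0.02,0.008,-0.018],
    [0.04,0.008,-0.018],
    [0.058,0.008,-0.018],
    [0.058,0.008,-0.018],
    [0.058,0.008,-0.018],
  ],
  rotation=[
    [0,0,0],
    [0,0,0],
    [0,0,0],
    [0,0,0],
    [0,0,0],
    [0,0,0],
  ],
)

```text
t: 7.7
position: [0.5054, 0.1193, 0.2693]
tcp_rot: [-180.0, 0.0, 90.2]
contact_force: [-0.1, -0.7, -2.0]
opening: 0.248
grip_force: 30.0
```

>>> play_rows(
  dp=[
    [0.008,0,0],
    [0.016,0,0],
    [0.025,0,0],
    [0.025,0,0],
  ],
  rotation=[
    [0,0,0],
    [0,0,0],
    [0,0,0],
    [0,0,0],
  ],
)

```text
t: 8.1
position: [0.5084, 0.1194, 0.2694]
tcp_rot: [180.0, -0.0, 90.2]
contact_force: [0.1, 0.8, -1.7]
opening: 0.251
grip_force: 30.0
```

>>> play_rows(
  dp=[
    [0.006,0,0],
    [0.012,0,0],
    [0.012,0,0],
  ],
  rotation=[
    [0,0,0],
    [0,0,0],
    [0,0,0],
  ],
)

```text
t: 8.4
position: [0.5098, 0.1194, 0.2694]
tcp_rot: [180.0, -0.0, 90.2]
contact_force: [-0.9, -0.1, -1.0]
opening: 0.247
grip_force: 30.0
```

>>> play_rows(
  dp=[
    [0.008,0,0],
    [0.008,0,0],
    [0.008,0,0],
  ],
  rotation=[
    [0,0,0],
    [0,0,0],
    [0,0,0],
  ],
)

```text
t: 8.7
position: [0.5107, 0.1193, 0.2693]
tcp_rot: [180.0, 0.0, 90.2]
contact_force: [0.5, 0.3, -1.2]
opening: 0.248
grip_force: 30.0
```

>>> play_rows(
  dp=[
    [0.008,0,0],
    [0.008,0,0],
    [0.008,0,0],
  ],
  rotation=[
    [0,0,0],
    [0,0,0],
    [0,0,0],
  ],
)

```text
t: 9.0
position: [0.5117, 0.1193, 0.2693]
tcp_rot: [180.0, 0.0, 90.2]
contact_force: [-0.7, -0.1, -1.1]
opening: 0.248
grip_force: 30.0
```

>>> play_rows(
  dp=[
    [0.008,0,0],
    [0.016,0,0],
    [0.016,0,0],
  ],
  rotation=[
    [0,0,0],
    [0,0,0],
    [0,0,0],
  ],
)

```text
t: 9.3
position: [0.5137, 0.1194, 0.2694]
tcp_rot: [180.0, 0.0, 90.2]
contact_force: [0.4, 0.5, -1.2]
opening: 0.25
grip_force: 30.0
```

```bash
python3 - <<'E'
from station import sensors,eyes
import numpy as np
F=[]
for _ in range(6):
    s=sensors.read_state();F.append(np.r_[s["contact_force"],s["wrist_torque"]]);im=eyes.grab_frame("top")["img"]
print(np.round(np.mean(F,0),2),np.round(np.std(F,0),2),s["position"])
a=im[:,:,::-1].astype(int)
for y in range(181,196): print(y,' '.join(f"{int(v.mean())}{'r' if v[2]-v[1]>22 else ''}" for v in a[y,392:413]))
E
```

```text
[-0.01 -0.03 -1.51 -0.14  0.05 -0.02] [0.41 0.39 0.27 0.02 0.02 0.02] [0.51362668 0.1193327  0.26938248]
181 80r 66r 62r 60r 55r 54r 50r 51r 55r 57r 56r 57r 50r 54r 52r 64r 73r 76r 76r 82r 78r
182 73r 63r 50r 47r 46r 46r 46r 48r 49r 46r 46r 46r 40r 41r 49r 50r 47r 54r 52r 61r 66r
183 68r 53r 42r 41r 38r 42r 40r 36r 37r 41r 39r 43r 39r 40r 40r 40r 44r 38r 44r 47r 59r
184 67r 51r 40r 39r 31r 33r 35r 36r 30r 32r 36r 32r 36r 35r 32r 32r 35r 35r 27r 42r 58r
185 63r 43r 25r 25r 30r 24r 24r 25r 21r 21r 27r 21r 27r 21r 20r 22r 20r 21r 27r 36r 56r
186 62r 36r 21r 16r 15r 16r 18r 18r 19r 22r 25r 22r 25r 13r 17r 14r 14r 18r 14r 33r 55
187 59r 33r 17r 13r 11r 13r 12r 23 29 36 37 35 22 18r 15r 12r 16r 14r 19r 35 62
188 53r 26r 13r 14r 11r 15r 22 31 46 58 63 52 38 23 13r 10r 16r 14r 25r 44 68
189 49r 28r 11r 11r 9r 16r 20 40 60 75 81 74 54 30 16r 11r 12r 14r 30 56 78
190 52r 30r 20r 15r 16r 21 22 43 62 83 83 76 60 36 15r 13r 23r 22r 35 68 90
191 57r 35r 22 28 24 27 29 48 67 83 83 82 57 35 27 31 43 50 61 83 99
192 68r 51r 34 32 38 37 36 49 66 81 87 79 58 40 41 61 78 85 93 102 104
193 73r 60r 45 37 37 39 39 49 68 83 89 79 59 43 57 81 99 111 115 120 113
194 79r 67r 45 38 38 41 42 52 65 83 86 80 60 47 63 91 112 123 126 122 116
195 82r 68r 45 38 40 36 41 49 64 80 86 80 62 52 65 89 112 124 123 126 118
```

>>> play_rows(
  dp=[
    [0.01,0,0],
    [0.02,0,0],
    [0.02,0,0],
  ],
  rotation=[
    [0,0,0],
    [0,0,0],
    [0,0,0],
  ],
)

```text
t: 9.9
position: [0.5161, 0.1193, 0.2693]
tcp_rot: [180.0, 0.0, 90.2]
contact_force: [-0.6, -0.4, -2.2]
opening: 0.249
grip_force: 30.0
```

>>> play_rows(
  dp=[
    [0.01,0,0],
    [0.02,0,0],
    [0.03,0,0],
    [0.03,0,0],
  ],
  rotation=[
    [0,0,0],
    [0,0,0],
    [0,0,0],
    [0,0,0],
  ],
)

```text
t: 10.3
position: [0.5198, 0.1193, 0.2693]
tcp_rot: [180.0, 0.0, 90.2]
contact_force: [-0.0, 0.5, -2.1]
opening: 0.248
grip_force: 30.0
```

>>> play_rows(
  dp=[
    [0.01,0,0],
    [0.02,0,0],
    [0.03,0,0],
    [0.03,0,0],
  ],
  rotation=[
    [0,0,0],
    [0,0,0],
    [0,0,0],
    [0,0,0],
  ],
)

```text
t: 10.7
position: [0.5233, 0.1194, 0.2693]
tcp_rot: [180.0, 0.0, 90.2]
contact_force: [-0.9, 0.2, -0.7]
opening: 0.247
grip_force: 30.0
```

```bash
python3 look2.py d; python3 - <<'E'
from station import sensors,eyes
import numpy as np
s=sensors.read_state();print(np.round(s["contact_force"],1),np.round(s["wrist_torque"],2))
E
```

```text
11.1 [0.5232 0.1193 0.2694] [180.   -0.   90.2] [-0.4 -0.2 -0.9]
[-0.4 -0.2 -0.9] [-0.1   0.01  0.04]
```

View pics/c_d.png

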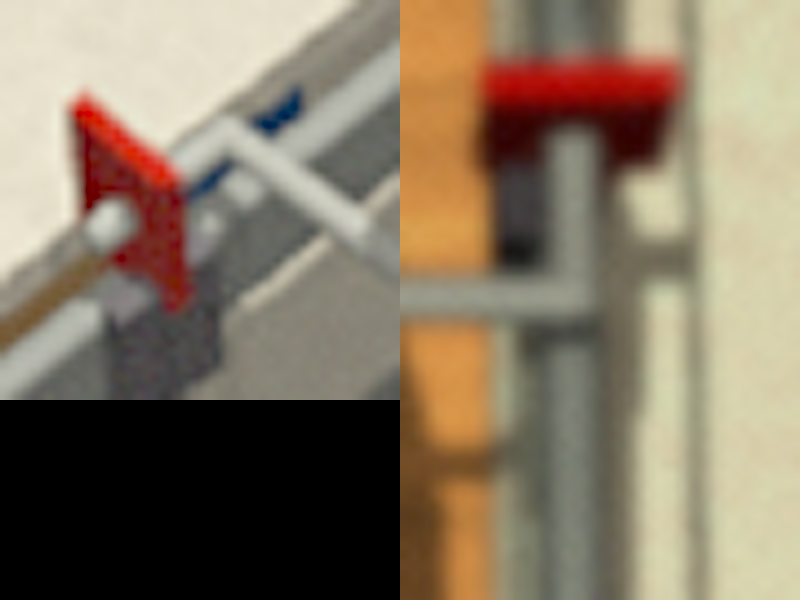

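Pin is through the eye: the tip shows out beyond the plate at about scene px (257,197), and there is no side force. Now start easing the hatch down along the arc.

>>> play_rows(
  dp=[
    [0.01,0.033,-0.004],
    [0.012,0.06,-0.008],
    [0.012,0.088,-0.012],
    [0.012,0.115,-0.017],
    [0.012,0.115,-0.017],
  ],
  rotation=[
    [0,0,0],
    [0,0,0],
    [0,0,0],
    [0,0,0],
    [0,0,0],
  ],
)

```text
t: 11.6
position: [0.5243, 0.1338, 0.2671]
tcp_rot: [-180.0, -0.0, 90.2]
contact_force: [-1.3, -2.1, 0.5]
opening: 0.245
grip_force: 30.0
```

```bash
cat > f.py <<'E'
from station import sensors,eyes
import numpy as np
F=[]
for _ in range(4):
    s=sensors.read_state();F.append(np.r_[s["contact_force"],s["wrist_torque"]]);p=eyes.grab_frame("top")
print(s["t"],np.round(np.mean(F,0),2),np.round(s["position"],4),np.round(s["tcp_rot"],1))
E
python3 f.py
```

```text
11.75 [-1.6  -1.01 -0.24 -0.62  0.36 -0.31] [0.5246 0.1338 0.2673] [180.   -0.   90.2]
```

>>> play_rows(
  dp=[
    [0,0.027,0.0],
    [0,0.054,-0.006],
    [0,0.081,-0.012],
    [0,0.108,-0.019],
    [0,0.134,-0.027],
    [0,0.161,-0.035],
    [0,0.187,-0.044],
    [0,0.213,-0.053],
    [0,0.213,-0.053],
  ],
  rotation=[
    [0,0,0],
    [0,0,0],
    [0,0,0],
    [0,0,0],
    [0,0,0],
    [0,0,0],
    [0,0,0],
    [0,0,0],
    [0,0,0],
  ],
)

```text
t: 12.7
position: [0.5244, 0.1596, 0.2607]
tcp_rot: [-180.0, -0.0, 90.2]
contact_force: [0.4, -1.0, -0.9]
opening: 0.248
grip_force: 30.0
```

```bash
python3 f.py
```

```text
12.85 [-0.15 -0.88 -1.31 -0.27  0.07 -0.06] [0.5245 0.1595 0.261 ] [ 1.80e+02 -1.00e-01  9.02e+01]
```

>>> play_rows(
  dp=[
    [0,0.032,-0.012],
    [0,0.064,-0.025],
    [0,0.096,-0.039],
    [0,0.127,-0.054],
    [0,0.158,-0.069],
    [0,0.189,-0.085],
    [0,0.219,-0.102],
    [0,0.249,-0.12],
    [0,0.278,-0.138],
    [0,0.307,-0.157],
    [0,0.307,-0.157],
  ],
  rotation=[
    [0,0,0],
    [0,0,0],
    [0,0,0],
    [0,0,0],
    [0,0,0],
    [0,0,0],
    [0,0,0],
    [0,0,0],
    [0,0,0],
    [0,0,0],
    [0,0,0],
  ],
)

```text
t: 14.0
position: [0.5243, 0.1965, 0.2417]
tcp_rot: [-180.0, -0.0, 90.2]
contact_force: [0.6, -0.6, -0.8]
opening: 0.246
grip_force: 30.0
```

```bash
python3 f.py; python3 look2.py e >/dev/null; python3 - <<'E'
import cv2,numpy as np
a=np.load("pics/scene_e.npy");b=np.load("pics/top_e.npy")
m=np.zeros((600,800,3))
m[:,:400]=cv2.resize(a[170:320,230:330],(400,600));m[:,400:]=cv2.resize(b[140:290,320:420],(400,600))*1.5
cv2.imwrite("pics/c_e2.png",np.clip(m*1.2,0,255).astype(np.uint8))
E
```

```text
14.15 [-0.09 -0.15 -1.53 -0.11  0.05  0.02] [0.5244 0.1964 0.2421] [-1.80e+02 -1.00e-01  9.02e+01]
```

View pics/c_e2.png

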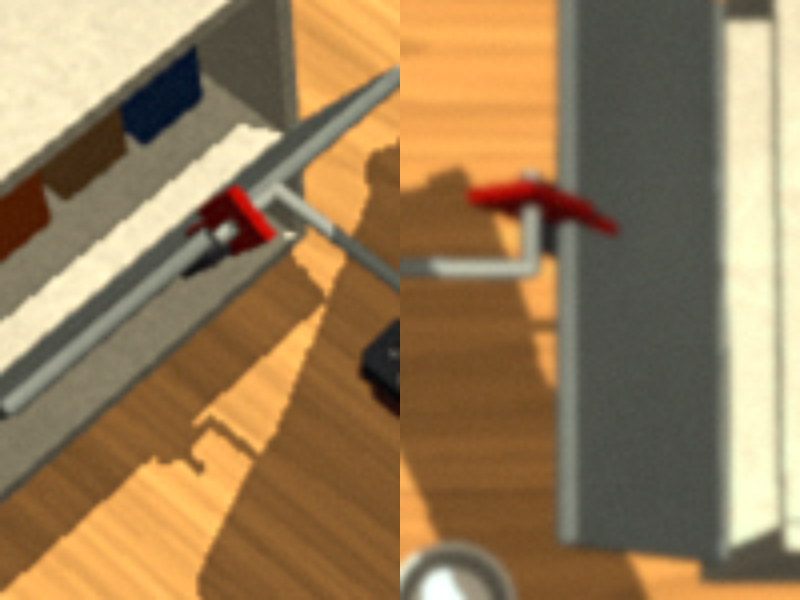

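>>> play_rows(
  dp=[
    [0,0.034,-0.024],
    [0,0.067,-0.049],
    [0,0.1,-0.075],
    [0,0.131,-0.102],
    [0,0.162,-0.13],
    [0,0.192,-0.158],
    [0,0.221,-0.188],
    [0,0.249,-0.218],
    [0,0.276,-0.25],
    [0,0.303,-0.282],
    [0,0.303,-0.282],
  ],
  rotation=[
    [0,0,0],
    [0,0,0],
    [0,0,0],
    [0,0,0],
    [0,0,0],
    [0,0,0],
    [0,0,0],
    [0,0,0],
    [0,0,0],
    [0,0,0],
    [0,0,0],
  ],
)

```text
t: 15.7
position: [0.5242, 0.2327, 0.2076]
tcp_rot: [-180.0, -0.0, 90.2]
contact_force: [0.6, -0.3, -1.5]
opening: 0.247
grip_force: 30.0
```

```bash
python3 f.py
```

```text
15.85 [ 0.36  0.1  -1.71 -0.06  0.03  0.03] [0.5244 0.2326 0.2082] [-180.    -0.    90.2]
```

```bash
cat > chk.py <<'E'
import sys,cv2
from rel import *
from station import eyes,sensors
a=eyes.grab_frame("top")["img"].astype(int);b=eyes.grab_frame("scene")["img"].astype(int)
def red(a,x0,x1,y0,y1):
    m=((a[...,0]>2*a[...,1]+15)&(a[...,0]>2*a[...,2]+15));k=np.zeros_like(m);k[y0:y1,x0:x1]=1;m&=k
    y,x=np.nonzero(m);return len(x),x.min(),x.max(),y.min(),y.max(),x.mean().round(1),y.mean().round(1)
print("top",red(a,330,420,150,215),"scene",red(b,235,330,170,290))
p=sensors.read_state()["position"];X=np.array([p[0]+.041,p[1]-.1689,p[2]+.0154]);print("tip px",proj(T,X),proj(S,X))
for th in map(float,sys.argv[1:]):
    pl=np.array([[x,y,r] for x in(-15,15) for y in(-3,3) for r in(143,191)])
    w=locker(.5519,-.1635,-1.5677,hatch(th,pl)/1000)
    for C in(T,S): q=proj(C,w);print(th,q.min(0).round(1),q.max(0).round(1))
cv2.imwrite("pics/last.png",np.hstack([cv2.resize(b[150:330,220:340].astype(np.uint8),(400,600)),cv2.resize(a[130:280,300:400].astype(np.uint8),(400,600))])[:,:,::-1])
E
python3 chk.py .8 .9
```

```text
top (111, np.int64(330), np.int64(357), np.int64(192), np.int64(200), np.float64(341.6), np.float64(195.8)) scene (243, np.int64(235), np.int64(314), np.int64(214), np.int64(253), np.float64(286.6), np.float64(239.1))
tip px [[329.59112295 187.69722165]] [[298.31613057 250.30022803]]
0.8 [319.4 188.5] [352.5 199.7]
0.8 [288.  231.6] [310.5 246.4]
0.9 [312.8 190.4] [346.1 201.2]
0.9 [292.2 237.4] [315.2 254.1]
```

>>> play_rows(
  dp=[
    [0,0.025,-0.033],
    [0,0.05,-0.066],
    [0,0.073,-0.101],
    [0,0.095,-0.136],
    [0,0.116,-0.172],
    [0,0.136,-0.208],
    [0,0.155,-0.245],
    [0,0.173,-0.282],
    [0,0.19,-0.32],
    [0,0.206,-0.358],
    [0,0.206,-0.358],
  ],
  rotation=[
    [0,0,0],
    [0,0,0],
    [0,0,0],
    [0,0,0],
    [0,0,0],
    [0,0,0],
    [0,0,0],
    [0,0,0],
    [0,0,0],
    [0,0,0],
    [0,0,0],
  ],
)

```text
t: 17.1
position: [0.5242, 0.2571, 0.1645]
tcp_rot: [-180.0, 0.0, 90.2]
contact_force: [0.8, -0.1, -0.9]
opening: 0.248
grip_force: 30.0
```

```bash
python3 f.py;python3 chk.py 1.1 1.2
```

```text
17.25 [-0.12  0.34 -1.86 -0.09  0.04  0.  ] [0.5244 0.257  0.1652] [-180.    -0.    90.2]
top (46, np.int64(330), np.int64(346), np.int64(199), np.int64(203), np.float64(337.6), np.float64(201.7)) scene (250, np.int64(235), np.int64(323), np.int64(214), np.int64(274), np.float64(294.1), np.float64(253.0))
tip px [[315.83463827 193.4970944 ]] [[308.37592056 268.94853648]]
1.1 [303.2 194.6] [335.4 204.2]
1.1 [299.4 248.7] [322.3 268.5]
1.2 [300.1 196.8] [331.2 205.8]
1.2 [302.3 254.1] [324.8 275. ]
```

>>> play_rows(
  dp=[
    [0,0.01,-0.026],
    [0,0.019,-0.052],
    [0,0.028,-0.078],
    [0,0.036,-0.105],
    [0,0.044,-0.131],
    [0,0.051,-0.158],
    [0,0.051,-0.158],
  ],
  rotation=[
    [0,0,0],
    [0,0,0],
    [0,0,0],
    [0,0,0],
    [0,0,0],
    [0,0,0],
    [0,0,0],
  ],
)

```text
t: 18.1
position: [0.5244, 0.2629, 0.1458]
tcp_rot: [-180.0, 0.0, 90.2]
contact_force: [1.8, -0.4, -0.8]
opening: 0.249
grip_force: 30.0
```

>>> play_rows(
  dp=[
    [0,0.005,-0.02],
    [0,0.009,-0.04],
    [0,0.013,-0.06],
    [0,0.013,-0.06],
  ],
  rotation=[
    [0,0,0],
    [0,0,0],
    [0,0,0],
    [0,0,0],
  ],
)

```text
t: 18.5
position: [0.5244, 0.2645, 0.1388]
tcp_rot: [-180.0, 0.0, 90.2]
contact_force: [-0.5, 0.3, -0.9]
opening: 0.248
grip_force: 30.0
```

```bash
python3 f.py;python3 chk.py 1.3 1.36
```

```text
18.65 [-0.05  0.07 -0.67 -0.24 -0.02  0.04] [0.5245 0.2645 0.1391] [-180.    -0.    90.2]
top (37, np.int64(330), np.int64(342), np.int64(203), np.int64(205), np.float64(335.7), np.float64(204.1)) scene (234, np.int64(235), np.int64(326), np.int64(215), np.int64(283), np.float64(299.0), np.float64(261.1))
tip px [[312.09425212 196.78872573]] [[311.56866444 277.63887765]]
1.3 [298.2 199.1] [327.9 207.4]
1.3 [304.7 259.1] [326.6 280.8]
1.36 [297.6 200.4] [326.3 208.3]
1.36 [305.9 262. ] [327.3 284.1]
```

>>> play_rows(
  dp=[
    [0,0.002,-0.01],
    [0,0.004,-0.02],
    [0,0.004,-0.02],
  ],
  rotation=[
    [0,0,0],
    [0,0,0],
    [0,0,0],
  ],
)

```text
t: 19.1
position: [0.5245, 0.2648, 0.1366]
tcp_rot: [-180.0, 0.0, 90.2]
contact_force: [-0.6, -0.7, 0.0]
opening: 0.25
grip_force: 30.0
```

>>> play_rows(
  dp=[
    [0,0.001,-0.01],
    [0,0.003,-0.02],
    [0,0.003,-0.02],
  ],
  rotation=[
    [0,0,0],
    [0,0,0],
    [0,0,0],
  ],
)

```text
t: 19.4
position: [0.5245, 0.2652, 0.1342]
tcp_rot: [-180.0, 0.0, 90.2]
contact_force: [0.1, 0.5, -0.4]
opening: 0.251
grip_force: 30.0
```

```bash
python3 f.py;python3 chk.py 1.36 1.4
```

```text
19.55 [-0.42  0.25 -0.25 -0.24  0.03  0.03] [0.5246 0.2652 0.1343] [180.   -0.   90.2]
top (34, np.int64(330), np.int64(342), np.int64(203), np.int64(206), np.float64(336.0), np.float64(204.6)) scene (230, np.int64(235), np.int64(326), np.int64(214), np.int64(284), np.float64(298.1), np.float64(261.2))
tip px [[311.74275559 197.35277842]] [[311.92255899 279.02668973]]
1.36 [297.6 200.4] [326.3 208.3]
1.36 [305.9 262. ] [327.3 284.1]
1.4 [297.4 201.3] [325.4 208.9]
1.4 [306.6 263.9] [327.6 286.1]
```

>>> play_rows(
  dp=[
    [0,0.001,-0.008],
    [0,0.002,-0.016],
    [0,0.002,-0.016],
  ],
  rotation=[
    [0,0,0],
    [0,0,0],
    [0,0,0],
  ],
)

```text
t: 20.0
position: [0.5246, 0.2654, 0.1323]
tcp_rot: [-180.0, 0.0, 90.2]
contact_force: [0.2, 0.5, -0.7]
opening: 0.25
grip_force: 30.0
```

>>> play_rows(
  dp=[
    [0,0.001,-0.008],
    [0,0.002,-0.016],
    [0,0.002,-0.016],
  ],
  rotation=[
    [0,0,0],
    [0,0,0],
    [0,0,0],
  ],
)

```text
t: 20.3
position: [0.5247, 0.2657, 0.1304]
tcp_rot: [180.0, -0.0, 90.2]
contact_force: [-0.5, -0.0, 0.1]
opening: 0.25
grip_force: 30.0
```

```bash
python3 f.py;python3 chk.py 1.4
```

```text
20.45 [ 0.23  0.66  0.58 -0.23 -0.02  0.03] [0.5247 0.2657 0.1305] [180.   -0.   90.2]
top (35, np.int64(330), np.int64(342), np.int64(204), np.int64(206), np.float64(336.0), np.float64(204.9)) scene (242, np.int64(235), np.int64(326), np.int64(214), np.int64(285), np.float64(297.0), np.float64(261.1))
tip px [[311.57605096 197.76843424]] [[312.10995084 280.08305132]]
1.4 [297.4 201.3] [325.4 208.9]
1.4 [306.6 263.9] [327.6 286.1]
```

>>> play_rows(
  dp=[
    [0,0.001,-0.008],
    [0,0.002,-0.016],
    [0,0.002,-0.016],
  ],
  rotation=[
    [0,0,0],
    [0,0,0],
    [0,0,0],
  ],
)

```text
t: 20.9
position: [0.5246, 0.2658, 0.1285]
tcp_rot: [180.0, 0.0, 90.2]
contact_force: [0.5, 1.0, 0.1]
opening: 0.246
grip_force: 30.0
```

>>> play_rows(
  dp=[
    [0,0.001,-0.008],
    [0,0.002,-0.016],
    [0,0.002,-0.016],
  ],
  rotation=[
    [0,0,0],
    [0,0,0],
    [0,0,0],
  ],
)

```text
t: 21.2
position: [0.5246, 0.2659, 0.1265]
tcp_rot: [-180.0, 0.0, 90.2]
contact_force: [0.9, -0.6, -0.2]
opening: 0.247
grip_force: 30.0
```

```bash
python3 f.py;python3 chk.py 1.45; python3 look2.py g>/dev/null; python3 - <<'E'
import cv2,numpy as np
a=np.load("pics/scene_g.npy");b=np.load("pics/top_g.npy")
m=np.zeros((600,800,3))
m[:,:400]=cv2.resize(a[230:330,290:357],(400,600),interpolation=cv2.INTER_CUBIC)
m[:,400:]=cv2.resize(b[140:260,240:360],(400,600))*1.5
cv2.imwrite("pics/c_g2.png",np.clip(m*1.3,0,255).astype(np.uint8))
E
```

```text
21.35 [ 1.08 -0.12  0.11 -0.37 -0.16  0.1 ] [0.5246 0.266  0.1266] [-180.     0.    90.2]
top (35, np.int64(330), np.int64(342), np.int64(204), np.int64(206), np.float64(336.0), np.float64(204.9)) scene (232, np.int64(235), np.int64(326), np.int64(214), np.int64(285), np.float64(298.5), np.float64(262.1))
tip px [[311.52567903 198.26443082]] [[312.26683902 281.05555414]]
1.45 [297.4 202.4] [324.5 209.7]
1.45 [307.4 266.1] [327.8 288.4]
```

View pics/c_g2.png

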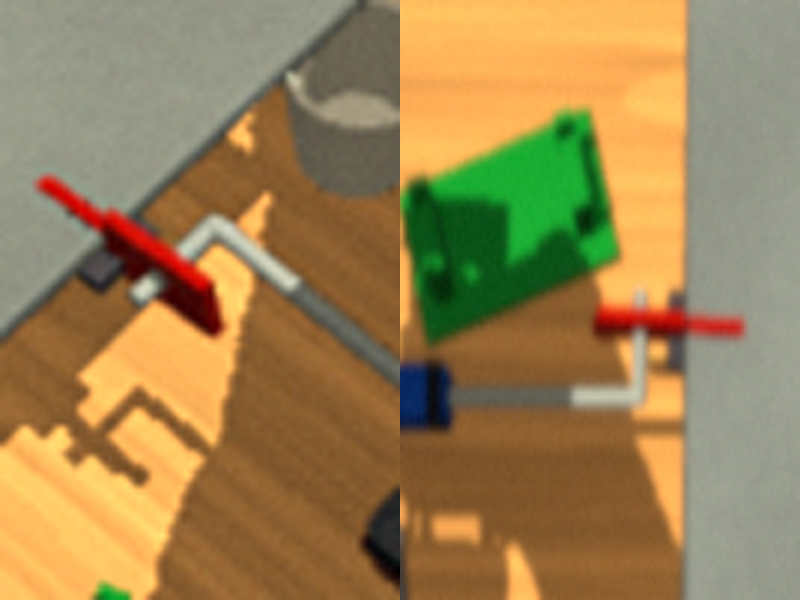

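```bash
python3 - <<'E'
from rel import *
print(tri(np.array([313.5,278.2]),np.array([311.5,197.9])))
print("root",tri(np.array([290+213/5.97-.5,230+228/6-.5]),np.array([240+240/3.333-.5,140+397/5-.5])))
print("rod at handle",tri(np.array([290+298/5.97-.5,230+285/6-.5]),np.array([240+172/3.333-.5,140+397/5-.5])))
E
```

```text
(array([0.56347965, 0.09739176, 0.15204512]), array([-0.52043116, -0.07918723, -0.38956344,  0.27983383]))
root (array([0.52593215, 0.09628419, 0.14559874]), array([ 0.02553173,  0.00357764,  0.0187665 , -0.01335312]))
rod at handle (array([0.52461508, 0.13385204, 0.14959881]), array([-0.17686286, -0.02173409, -0.13205178,  0.09268166]))
```

>>> play_rows(
  dp=[
    [0,0,-0.008],
    [0,0.0,-0.016],
    [0,0.0,-0.024],
    [0,0,-0.024],
  ],
  rotation=[
    [0,0,0],
    [0,0,0],
    [0,0,0],
    [0,0,0],
  ],
)

```text
t: 22.3
position: [0.5245, 0.2661, 0.1236]
tcp_rot: [-180.0, 0.0, 90.2]
contact_force: [0.3, -0.1, 0.0]
opening: 0.25
grip_force: 30.0
```

```bash
python3 f.py; python3 look2.py h; python3 - <<'E'
import numpy as np,cv2
for c,(x0,x1,y0,y1) in dict(scene=(296,330,258,290),top=(293,345,196,212)).items():
    a,b=[cv2.GaussianBlur((np.load(f"pics/{c}_{n}.npy")[y0:y1,x0:x1,2]-np.load(f"pics/{c}_{n}.npy")[y0:y1,x0:x1,1]).clip(0),(3,3),0) for n in "gh"]
    print(c,cv2.phaseCorrelate(a,b),np.abs(a-b).mean(),[ (k.sum(), (k*np.indices(k.shape)[0]).sum()/k.sum(),(k*np.indices(k.shape)[1]).sum()/k.sum()) for k in [np.where(v>30,v,0) for v in(a,b)]])
# hatch far corner edges: compare full diff
E
```

```text
22.45 [ 0.52 -0.03  0.2  -0.43 -0.15  0.12] [0.5246 0.2661 0.1237] [-180.    -0.    90.2]
22.9 [0.5246 0.2661 0.1238] [-180.    -0.    90.2] [ 1.1  0.6 -0.3]
scene ((0.03639694122313131, -0.001297501306954274), 1.0130380710654026) 0.4411046645220588 [(np.float64(38793.09375), np.float64(17.540783676862585), np.float64(18.917215854303965)), (np.float64(38888.125), np.float64(17.557133845486252), np.float64(18.913474550392955))]
top ((-0.061797591009050024, -0.031232411063301768), 1.0451838392507316) 0.42641977163461536 [(np.float64(19803.109375), np.float64(6.7231140311772375), np.float64(22.505241837811138)), (np.float64(19999.515625), np.float64(6.733477138899458), np.float64(22.438920786362793))]
```

>>> play_rows(
  dp=[
    [0,0,0.008],
    [0,0,0.016],
    [0,0,0.016],
  ],
  rotation=[
    [0,0,0],
    [0,0,0],
    [0,0,0],
  ],
)

```text
t: 23.2
position: [0.5243, 0.2662, 0.1256]
tcp_rot: [-180.0, -0.0, 90.2]
contact_force: [-0.2, -0.3, -2.0]
opening: 0.248
grip_force: 30.0
```

```bash
python3 f.py
```

```text
23.35 [-0.22 -0.16 -2.18 -0.04  0.08 -0.  ] [0.5244 0.2661 0.1256] [-180.     0.    90.2]
```

>>> play_rows(
  dp=[
    [-0.02,0,0],
    [-0.04,0,0],
    [-0.06,0,0],
    [-0.08,0,0],
    [-0.1,0,0],
    [-0.1,0,0],
  ],
  rotation=[
    [0,0,0],
    [0,0,0],
    [0,0,0],
    [0,0,0],
    [0,0,0],
    [0,0,0],
  ],
)

```text
t: 24.0
position: [0.5122, 0.2662, 0.1257]
tcp_rot: [-180.0, -0.0, 90.2]
contact_force: [-1.1, 0.4, -0.5]
opening: 0.249
grip_force: 30.0
```

>>> play_rows(
  dp=[
    [-0.03,0,0],
    [-0.06,0,0],
    [-0.09,0,0],
    [-0.12,0,0],
    [-0.16,0,0],
    [-0.2,0,0],
    [-0.25,0,0],
    [-0.25,0,0],
  ],
  rotation=[
    [0,0,0],
    [0,0,0],
    [0,0,0],
    [0,0,0],
    [0,0,0],
    [0,0,0],
    [0,0,0],
    [0,0,0],
  ],
)

```text
t: 24.8
position: [0.4815, 0.2662, 0.1256]
tcp_rot: [-180.0, 0.0, 90.2]
contact_force: [-0.9, 0.8, -2.2]
opening: 0.25
grip_force: 30.0
```

```bash
python3 f.py; python3 look2.py i >/dev/null; python3 - <<'E'
import cv2,numpy as np
a=np.load("pics/scene_i.npy");b=np.load("pics/top_i.npy")
m=np.zeros((600,800,3))
m[:,:400]=cv2.resize(a[220:340,280:360],(400,600),interpolation=cv2.INTER_CUBIC)
m[:,400:]=cv2.resize(b[170:290,230:350],(400,600))*1.5
cv2.imwrite("pics/c_i2.png",np.clip(m*1.3,0,255).astype(np.uint8))
E
```

```text
24.95 [-0.11  0.43 -2.16 -0.04  0.05 -0.  ] [0.4828 0.2662 0.1258] [180.   -0.   90.2]
```

View pics/c_i2.png

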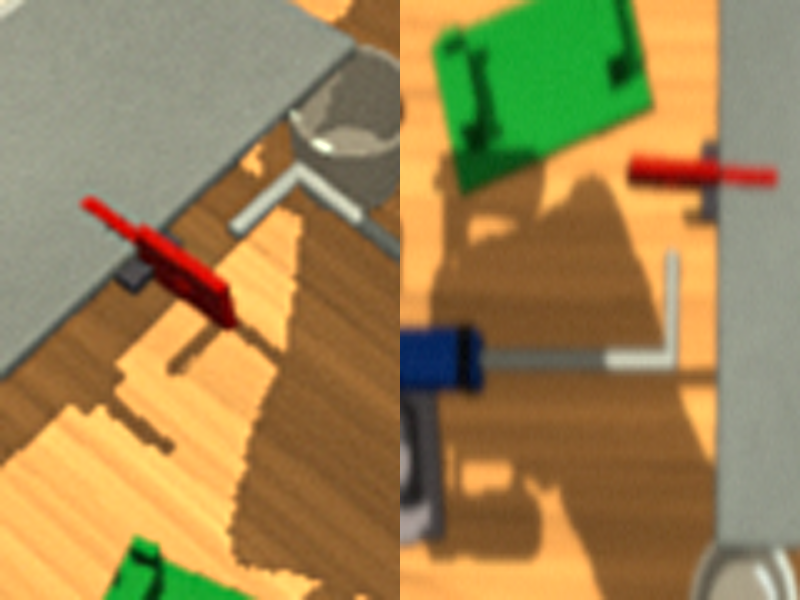

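```bash
python3 - <<'E'
from rel import *
print(tri(np.array([326.7,264.7]),np.array([311.1,219.9])))
print(tri(np.array([339.5,253.5]),np.array([310.5,241.1])))
E
```

```text
(array([0.52244142, 0.0969061 , 0.15347395]), array([-0.14399601, -0.02002077, -0.1054816 ,  0.07498979]))
(array([0.48362138, 0.09746653, 0.15140785]), array([-0.14523199, -0.01831104, -0.10439121,  0.07345477]))
```

>>> play_rows(
  dp=[
    [-0.08,0.07,0.05],
    [-0.16,0.16,0.05],
    [-0.254,0.25,0.05],
    [-0.254,0.354,0.0],
    [-0.254,0.354,0.0],
    [-0.254,0.354,0.0],
  ],
  rotation=[
    [0.01,0,0.02],
    [0.02,0,0.04],
    [0.033,0,0.06],
    [0.033,0,0.0756],
    [0.033,0,0.0756],
    [0.033,0,0.0756],
  ],
)

```text
t: 26.0
position: [0.4521, 0.3089, 0.1254]
tcp_rot: [179.8, -2.9, 97.0]
contact_force: [-0.1, -0.6, -2.9]
opening: 0.247
grip_force: 30.0
```

```bash
python3 f.py; python3 look2.py j >/dev/null; python3 - <<'E'
import cv2,numpy as np
a=np.load("pics/scene_j.npy");b=np.load("pics/top_j.npy")
m=np.zeros((600,800,3))
m[:,:400]=cv2.resize(a[250:400,345:445],(400,600),interpolation=cv2.INTER_CUBIC)
m[:,400:]=cv2.resize(b[180:300,190:310],(400,600))*1.5
cv2.imwrite("pics/c_j2.png",np.clip(m*1.3,0,255).astype(np.uint8))
E
```

```text
26.15 [ 0.28 -0.34 -2.27 -0.13  0.02  0.  ] [0.4526 0.3081 0.1256] [179.8  -2.9  96.9]
```

View pics/c_j2.png

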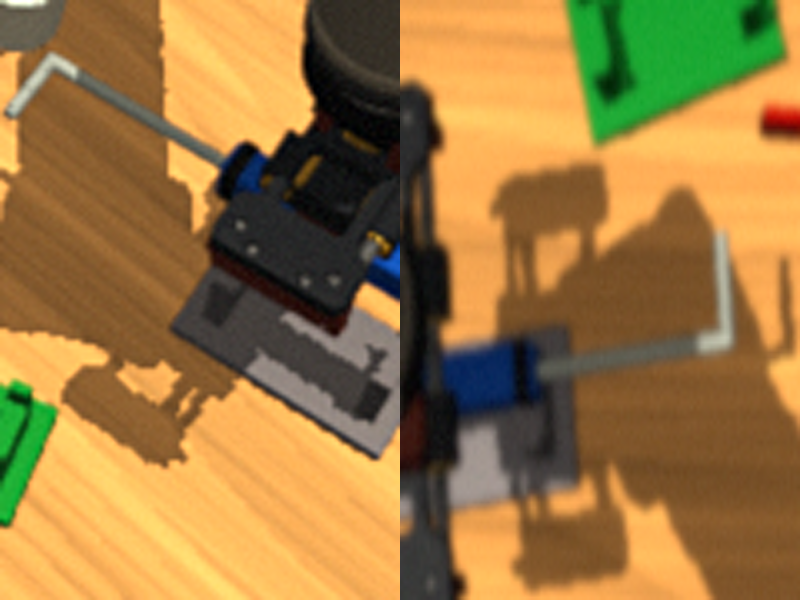

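```bash
python3 - <<'E'
from rel import *
for a,b in [((347.5,277),(285.5,226.5)),((358.3,265),(286.1,247.9)),((401.5,290.75),(233,253.5))]: print(tri(np.array(a),np.array(b)))
E
```

```text
(array([0.51126908, 0.14425197, 0.14447288]), array([-0.14150838, -0.01610022, -0.10556071,  0.0735506 ]))
(array([0.47253377, 0.14181346, 0.14095478]), array([ 0.4184126 ,  0.04284596,  0.3059394 , -0.21122551]))
(array([0.46002015, 0.24164156, 0.13844144]), array([-1.09895   , -0.05872428, -0.83632257,  0.55476672]))
```

>>> play_rows(
  dp=[
    [0,0,-0.15],
    [0,0,-0.3],
    [0,0,-0.4],
    [0,0,-0.47],
    [0,0,-0.53],
    [0,0,-0.58],
    [0,0,-0.62],
    [0,0,-0.65],
    [0,0,-0.67],
    [0,0,-0.67],
  ],
  rotation=[
    [0,0,0],
    [0,0,0],
    [0,0,0],
    [0,0,0],
    [0,0,0],
    [0,0,0],
    [0,0,0],
    [0,0,0],
    [0,0,0],
    [0,0,0],
  ],
)

```text
t: 27.6
position: [0.4521, 0.3086, 0.0452]
tcp_rot: [179.8, -3.0, 97.0]
contact_force: [-0.2, 0.5, -2.1]
opening: 0.245
grip_force: 30.0
```

```bash
python3 f.py
```

```text
27.75 [ 0.14  0.37 -2.09 -0.1   0.04  0.  ] [0.4523 0.3087 0.0455] [179.8  -3.   97. ]
```

Still free; lower until the seat is felt, then release.

>>> play_rows(
  dp=[
    [0,0,-0.008],
    [0,0,-0.016],
    [0,0,-0.02],
    [0,0,-0.02],
  ],
  rotation=[
    [0,0,0],
    [0,0,0],
    [0,0,0],
    [0,0,0],
  ],
)

```text
t: 28.2
position: [0.4522, 0.3087, 0.0431]
tcp_rot: [179.8, -3.0, 97.0]
contact_force: [-0.4, -0.5, 0.4]
opening: 0.25
grip_force: 30.0
```

>>> play_rows(
  dp=[
    [0,0,-0.008],
    [0,0,-0.008],
  ],
  rotation=[
    [0,0,0],
    [0,0,0],
  ],
)

```text
t: 28.4
position: [0.4523, 0.3088, 0.0426]
tcp_rot: [179.8, -3.0, 97.0]
contact_force: [-1.7, -0.3, 6.3]
opening: 0.246
grip_force: 30.0
```

```bash
python3 f.py
```

```text
28.55 [-1.48 -0.31  7.33 -0.51  0.55 -0.07] [0.4522 0.3088 0.0426] [179.8  -3.   97. ]
```

Seated. Release, then lift straight up.

>>> play_rows(
  dp=[
    [0,0,0.006],
    [0,0,0.006],
    [0,0,0.006],
    [0,0,0.006],
    [0,0,0.006],
    [0,0,0.006],
    [0,0,0.006],
    [0,0,0.006],
  ],
  rotation=[
    [0,0,0],
    [0,0,0],
    [0,0,0],
    [0,0,0],
    [0,0,0],
    [0,0,0],
    [0,0,0],
    [0,0,0],
  ],
  fingers=0,
)

```text
t: 29.4
position: [0.4521, 0.3086, 0.0427]
tcp_rot: [179.8, -3.0, 97.0]
contact_force: [1.0, 0.2, -0.4]
opening: 0.937
grip_force: 0.0
```

>>> play_rows(
  dp=[
    [0,0,0.1],
    [0,0,0.25],
    [0,0,0.5],
    [0,0,0.75],
    [0,0,1.0],
    [0,0,1.0],
  ],
  rotation=[
    [0,0,0],
    [0,0,0],
    [0,0,0],
    [0,0,0],
    [0,0,0],
    [0,0,0],
  ],
)

```text
t: 30.0
position: [0.4545, 0.31, 0.1675]
tcp_rot: [179.4, -3.2, 97.0]
contact_force: [-0.1, 0.2, 0.1]
opening: 1.003
grip_force: 0.0
```

>>> play_rows(
  dp=[
    [-0.3,0.3,0.2],
    [-0.6,0.6,0.4],
    [-0.9,0.9,0.4],
    [-0.9,0.9,0.4],
    [-0.9,0.9,0.4],
    [-0.9,0.9,0.4],
  ],
  rotation=[
    [0,0,0],
    [0,0,0],
    [0,0,0],
    [0,0,0],
    [0,0,0],
    [0,0,0],
  ],
)

```text
t: 30.6
position: [0.345, 0.4152, 0.2103]
tcp_rot: [179.8, -2.9, 96.9]
contact_force: [0.4, -0.3, 0.4]
opening: 1.003
grip_force: 0.0
```

```bash
python3 look2.py k; python3 - <<'E'
import cv2,numpy as np
a=np.load("pics/scene_k.npy");b=np.load("pics/top_k.npy")
m=np.zeros((600,800,3))
m[:300,:400]=cv2.resize(a[220:400,220:460],(400,300));m[300:,:400]=cv2.resize(a[275:371,335:463],(400,300),interpolation=cv2.INTER_CUBIC)
m[:300,400:]=cv2.resize(b[90:330,160:480],(400,300))*1.4
m[300:,400:]=cv2.resize(b[215:315,165:298],(400,300),interpolation=cv2.INTER_CUBIC)*1.4
cv2.imwrite("pics/c_k2.png",np.clip(m*1.2,0,255).astype(np.uint8))
# pixel differences vs start around pole
for c,(x0,x1,y0,y1) in dict(scene=(335,463,275,371),top=(165,298,215,315)).items():
    o=cv2.imread(f"pics/{c}0.png").astype(float)[y0:y1,x0:x1].mean(2);n=(a if c=="scene" else b)[y0:y1,x0:x1].mean(2)
    print(c,cv2.phaseCorrelate(o,n))
E
```

```text
31.0 [0.3447 0.4161 0.2106] [179.8  -3.   96.9] [0.3 0.6 0.3]
scene ((0.07597384639093718, -0.17099838204218543), 0.6891369134330517)
top ((0.7330574654928199, 0.5978159034110462), 0.5813555478024842)
```

View pics/c_k2.png

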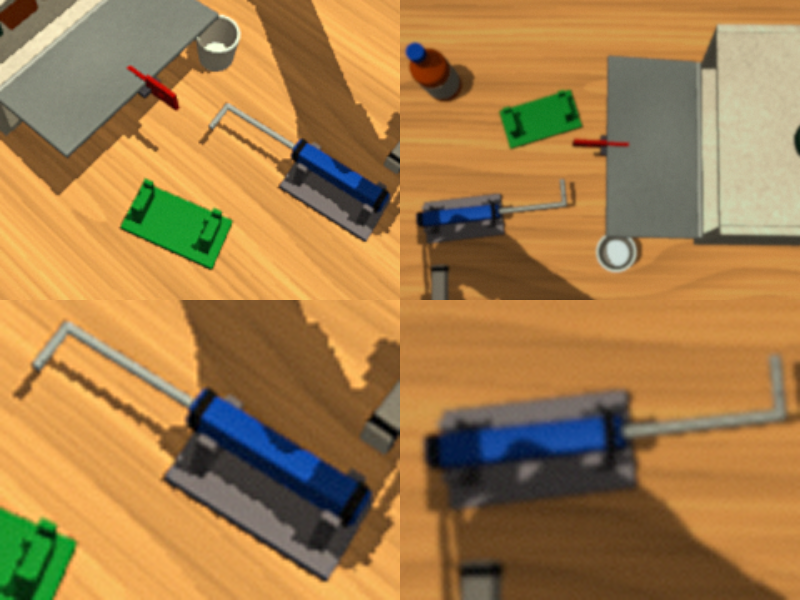

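The pole is back in its rest as at the start (handle at scene px (425,325)). The hatch is down and the bottle, cup and tin stand where they were. Handing in.

```bash
python3 -c "
from station import r
print(r.finish_job())"
```

```text
the job is handed in; nothing more can be done
None
```

The hatch is down on its stop as far as I could feel it (about 1.39 rad by camera estimate), the pole is unhooked and back in its grey rest, and the job is handed in with no verdict shown; I viewed 12 pictures, two over the limit of 10.

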